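# Park the tape dispenser in the corner of the desk rail

## Task

Push the red tape dispenser along the desk into the corner formed by the aluminium rail and the wooden bookend: its long side flush against the rail and its end up against the bookend. Push it gently, without gripping, lifting or tipping it, leave everything else where it stands, and finish clear of it.

Things in the scene. Friction and masses are not known exactly. Their poses are not given: they have to be found in the camera images.
- dispenser: Red tape dispenser, loose, 0.4 to 0.75 kg. Base: block 76 (own x) x 150 (own y) x 32 mm high, upright faces; roll and cutter above, set in 16 mm from the long sides and 7 mm from the ends, reach 75 mm high. Origin: centre of underside. Starts 95 to 150 mm (origin) in front of the rail, own +x within 0.35 rad of the rail's; its +x long face goes against the rail. Slides with 2 to 6 N of friction.
- back_left (a point): Point on the dispenser's +x long face, 70 mm to +y of its middle, 16 mm above the underside.
- back_right (a point): Point on the dispenser's +x long face, 70 mm to -y of its middle, 16 mm above the underside.
- rail: Straight aluminium rail fixed to the desk beyond the dispenser, 460 mm long (own y), 18 mm thick, 26 mm high. Origin: at desk height on the middle of its front face, the face towards the robot; own +x points away from the robot into the rail, so the face is the plane x = 0 of its frame.
- bookend: Wooden block fixed to the desk in front of the left or right end of the rail (varies), 106 (own x) x 16 (own y) x 65 mm high, axes parallel to the rail's, square to it and 2 mm off its face. Origin: centre of underside, 55 mm in front of the rail's face, 215 mm from the rail's middle. The dispenser's end goes against its inner broad face, 8 mm from the origin.
- notes: Black sticky-note holder with a yellow pad, loose, 84 x 84 x 29 mm, in front of the other end of the rail (215 mm from the rail's middle). Origin: centre of the underside. Leave alone.
- jar: Closed glass jar with steel screw lid, loose, 70 mm across, 100 mm high, standing to the left. Origin: centre of the underside. Leave alone.
- cup: White ceramic cup with a handle, loose, 82 mm across, 88 mm high, standing to the right. Origin: centre of the underside. Leave alone.
- phone_stand: Aluminium phone stand, loose, 85 x 75 mm foot, about 100 mm high, to the right of the rail. Origin: centre of the underside. Leave alone.
- pen: Blue press-button pen with a steel clip, lying beyond the rail, 10 mm thick, about 135 mm long (own y). Origin: middle of the underside. Leave alone.
- stapler: Blue and black stapler, loose, 36 x 130 x 47 mm (long side own y), to the left of the rail. Origin: centre of the underside. Leave alone.
Mind the look-alikes: they are no part of the job. What is meant by the dispenser is not blue, purple or yellow, and is the smaller of those in its own colour.

How it is judged:
By the outcome, as a careful person would: the job done as asked, in the order asked, and still so for the second after the job is handed in, with the robot touching nothing.
It also fails if it takes over 51 s, if anything falls off the work surface, if the arm or the gripper's body presses on something with over 40 N, if the wrist force passes 120 N, or if a joint passes its speed limit or range.

## Robot

A 7-joint arm with a two-finger parallel gripper is mounted at the origin on the work surface. World frame = base frame: x ahead of the robot, y to its left, z up, the work surface at z = 0. Lengths are in mm, angles in rad, forces in N, time in s.
With the tool pointing down it reaches from about 400 to 875 mm from the base axis. Payload 4.4 kg.
Tool frame: the origin (TCP) lies on the centre line of the jaws, within the pads' length; the fingertips stand 25 mm ahead of it and the grasp point (between the pads) lies 6 mm ahead of it (ctrl.finger_overhang is the distance from the TCP to the fingertips, in mm); z points along the fingers, y is the line along which they close (so a half turn about z gives the same grasp; the last joint's range is limited). The gripper opens to 85 mm and grips with 20 to 120 N. Pads are 22 mm wide; open, the fingers measure 114 mm over their backs; the gripper's body (76 mm by 85 mm) begins 54 mm behind the grasp point. The pads swing forward as they close: fully open they stand 13 mm farther back than shut.
Start: joints at [1.103, 0.628, 0.038, 1.517, -0.027, 0.996, -0.02], TCP at [254.226, -598.236, 256.313] pointing down, gripper open.
Joint ranges: [-3.06, 3.06], [-0.37, 2.12], [-1.25, 1.32], [0.18, 2.47], [-1.1, 4.24], [0.23, 1.98], [-2.94, 2.94]. Speed limits (rad/s): [2.57, 2.57, 3.14, 3.14, 3.14, 3.14, 3.14].

## Interface

Orientations are given as [roll, pitch, yaw] about the fixed x, y, z axes, in that order (R = Rz(yaw) Ry(pitch) Rx(roll)).
In Python, from cell import ctrl gives the robot as it stands. The module is installed in compiled form; this text tells all that it offers.
- The arm moves only by the tool play_rows, never from a script. Its argument "targets" is a list of rows, each a list of 5 numbers: the closure, from 0 (fully open) to 1 (shut), then the shift along the tool's x, y, z in cm, then the turn about the tool's z in degrees. In form: [[gripper, dx, dy, dz, spin], ...]. A call has 1 to 10 rows; each row is the pose to reach, as a shift and turn from the pose commanded when the call began, along the tool's axes at that moment; what a row does not reach only later rows make up. A row lasts 1/10 s, in which the tool goes at most 50 mm and 8.59 degrees, less where a joint would pass 70% of its speed; a pose out of reach is approached as far as the arm can. A call with a gripper value outside its range is refused whole. The fingers move at their own pace and stop on an object; the grip force is fixed at half the most. Time passes only in rows, so rows that repeat a pose let the fingers close. It gives the time, the measured TCP pose, the force, the opening and the grip force at its end, in the units of the state.
- ctrl.read_state(): the state, without advancing time (a new reading comes with each control period).
- ctrl.get_image(name): name is "scene" or "top" or "wrist"; returns (picture, depth): 384x512x3 uint8, red, green, blue; 384x512 float32, mm along the optical axis (not along the pixel's ray), 0 where there is no reading.
- ctrl.calibration(name): a dict with "vfov" (degrees; the focal length in pixels is half the picture's height over the tangent of half this angle, whatever the lens; pixels are square), "cx", "cy" (the principal point, pixels), "k1" (the pictures are not rectified: a ray, as slopes to the right and down, at radius r is drawn at 1 + k1 r^2 times it, then the intrinsics apply), "extrinsics" (4x4, takes a point from camera to world coordinates); the wrist camera has in their place "mount" (4x4, takes a point from camera to tool coordinates, whose origin is the TCP and whose axes are the flange's). Camera axes: x right, y down, z forward; pixel columns grow to the right and rows downward; lengths in mm; the calibration is good to about 2 mm. A picture is of the moment at which its call begins: read the wrist's pose just before it. calibration takes no time and is no camera call.
- ctrl.finish_job(): hands the job in; it is judged then, once.
Trained networks look in the newest picture that a camera, given by its name, has taken for a name from the list of things; names that differ only in an ending like _2 or _b are one class to them, and where a whole thing is asked for, a point or a joint stands for the part that bears it (a point fixed in the world has none). Each returns a list of dicts, best first, with "confidence" (0 to 1); they miss things now and then, are a little off and sometimes report something else, mostly with a low value. They report only what shows in the picture. A call takes as long as a camera call. They do not tell look-alikes from the thing itself.
- ctrl.search_frame(camera, name): "bbox" ([left, top, right, bottom] in pixels, round what is visible of it).
- ctrl.trace(camera, name): "pixels" (384x512 bool, what is visible of it) and "bbox" ([left, top, right, bottom] in pixels, round what is visible of it).
The state is a dict: "clock": time; "qpos": joint angles; "qd": joint speeds; "tau": joint torques, N m; "eef_pos": TCP position; "tool_rot": TCP orientation; "force": force on the tool from outside, world axes, zero at the start; "torque": the same for the moment, N m; "width": finger opening in mm; "gripper_force": force on a finger pad.
Only numpy, scipy, OpenCV 4.12 (cv2) and the standard library are available. Lean on these libraries where they do the work, as an engineer would, in place of code of your own. Each camera call takes 0.05 s, during which the arm holds its last target. There are 200 camera calls.

## Working session

There is one attempt and no reset: what is moved stays moved. The work goes in short steps, Python scripts to look and compute and a tool call to move; the robot and the scene stay as the last step left them, time stands still between calls to the robot, and variables do not carry over. Pictures are saved under pics/ and viewed, at most 10 in all, crops included, and the job is handed in when it is done.

Besides the shell and the picture viewer there is one more tool, called after "Request:" in YAML: its name, and indented under it one key for each argument. play_rows: Moves the arm, as the interface text tells. Its arguments: {"type":"object","properties":{"targets":{"type":"array"}},"required":["targets"]}

```bash
mkdir -p pics; cat > h.py <<'E'
import numpy as np,cv2
from cell import ctrl
from scipy.spatial.transform import Rotation as R
def cam(n,st=None):
    c=ctrl.calibration(n)
    if 'extrinsics' in c: T=np.array(c['extrinsics'])
    else:
        W=np.eye(4);W[:3,:3]=R.from_euler('xyz',st['tool_rot']).as_matrix();W[:3,3]=st['eef_pos'];T=W@np.array(c['mount'])
    return c,T
def cloud(n,d,st=None):
    c,T=cam(n,st);h,w=d.shape;f=h/2/np.tan(np.radians(c['vfov'])/2)
    K=np.array([[f,0,c['cx']],[0,f,c['cy']],[0,0,1]])
    v,u=np.mgrid[:h,:w].astype(float)
    p=cv2.undistortPoints(np.stack([u.ravel(),v.ravel()],1)[:,None],K,np.array([c['k1'],0,0,0.]))[:,0].reshape(h,w,2)
    P=np.dstack([p[...,0]*d,p[...,1]*d,d])
    return P@T[:3,:3].T+T[:3,3]
E
python3 - <<'E'
from h import *
print(ctrl.read_state())
for n in ['top','scene']:
    im,d=ctrl.get_image(n);cv2.imwrite(f'pics/{n}0.png',im[...,::-1]);P=cloud(n,d);np.savez(f'{n}0.npz',P=P,d=d,im=im)
    for k in ['dispenser','rail','bookend','notes','jar','cup','phone_stand','stapler','pen']:
        for r in ctrl.trace(n,k):
            m=r['pixels']&(d>0);q=P[m]
            print(n,k,round(r['confidence'],2),np.round(r['bbox']),np.median(q,0).round() if len(q) else '',np.percentile(q,[2,98],0).round().tolist() if len(q) else '')
E
```

```text
{'clock': 0.0, 'qpos': array([ 1.10321225,  0.62934232,  0.03846129,  1.51839099, -0.02698154,
        0.99628377, -0.01999812]), 'qd': array([ 0.00084195,  0.0015775 , -0.00081867,  0.00092904, -0.00106507,
        0.00066623,  0.00024208]), 'tau': array([-8.98243161e-05, -5.63404262e+01,  1.22634597e+00, -1.93449068e+01,
        1.10638066e-02,  1.05835733e-02,  3.43436080e-07]), 'eef_pos': array([ 253.97291293, -597.69389242,  255.3845154 ]), 'tool_rot': array([-3.13968746e+00,  5.22355766e-05,  4.01779884e-01]), 'force': array([0.94950923, 0.51440787, 0.46702102]), 'torque': array([ 0.00160616, -0.04755427,  0.01959806]), 'gripper_force': 0.0, 'width': 85.30251536484664}
top dispenser 0.92 [ 71. 238. 155. 316.] [258. 355.  50.] [[159.0, 274.0, 12.0], [347.0, 455.0, 108.0]]
top dispenser 0.91 [264. 209. 308. 258.] [ 367. -125.   35.] [[302.0, -185.0, 23.0], [431.0, -69.0, 76.0]]
top dispenser 0.7 [169. 201. 232. 278.] [362. 112.  47.] [[264.0, 40.0, 28.0], [456.0, 190.0, 104.0]]
top dispenser 0.69 [324. 256. 359. 309.] [ 228. -287.   35.] [[153.0, -336.0, 1.0], [295.0, -257.0, 76.
[... 1748 characters left out ...]
73 [391. 224. 444. 250.] [686. 368.  37.] [[662.0, 317.0, 5.0], [698.0, 435.0, 46.0]]
scene jar 0.71 [389. 158. 415. 198.] [491. 384.  63.] [[449.0, 360.0, 2.0], [503.0, 423.0, 101.0]]
scene jar 0.16 [ 71. 219. 122. 262.] [ 693. -396.   19.] [[645.0, -437.0, 2.0], [716.0, -362.0, 99.0]]
scene cup 0.91 [ 99. 159. 144. 201.] [ 473. -385.   56.] [[411.0, -452.0, 0.0], [491.0, -345.0, 88.0]]
scene phone_stand 0.93 [ 73. 218. 118. 260.] [ 693. -396.   19.] [[654.0, -435.0, 3.0], [715.0, -363.0, 99.0]]
scene stapler 0.88 [392. 224. 447. 248.] [687. 370.  37.] [[661.0, 317.0, 5.0], [698.0, 434.0, 46.0]]
scene pen 0.55 [229. 280. 284. 291.] [801. -26.   8.] [[794.0, -84.0, 3.0], [808.0, 23.0, 11.0]]
```

View pics/top0.png

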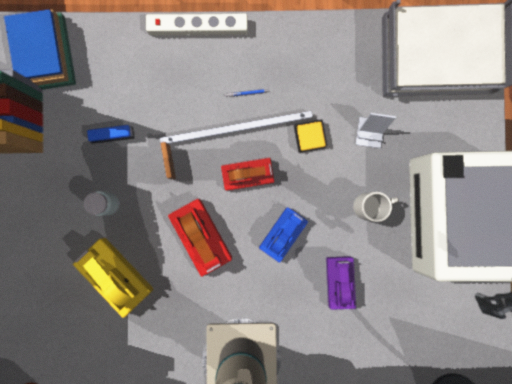

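View pics/scene0.png

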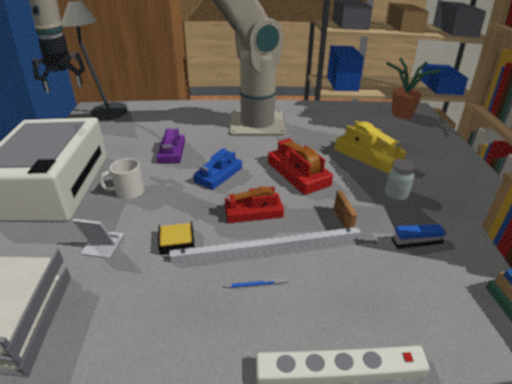

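The scene matches the description. In the top view the small red dispenser is at pixel (248,174), and the rail runs from (165,138) to (312,116). The bookend is at the left end (168,160), and the larger red look-alike is at (200,238). Next I'll fit exact poses.

```bash
cat >> h.py <<'E'
def rect(q):
    (c,s,a)=cv2.minAreaRect(q[:,:2].astype(np.float32));return np.round(c,1),np.round(s,1),round(a,2)
E
python3 - <<'E'
from h import *
print(ctrl.finger_overhang)
for n in ['top','scene']:
    P=np.load(n+'0.npz')['P']; X,Y,Z=P[...,0],P[...,1],P[...,2]
    def sel(x0,x1,y0,y1,z0,z1): return P[(X>x0)&(X<x1)&(Y>y0)&(Y<y1)&(Z>z0)&(Z<z1)]
    a=sel(640,740,-160,190,20,40);b=np.vstack([a[np.abs(a[:,1]-y)<6] for y in range(-160,190,6)])
    for lo in (20,):
        c=np.polyfit(a[:,1],a[:,0],1);print(n,'rail line x=',c,'yaw',-np.arctan(c[0]),'z',np.median(a[:,2]),'resid pct',np.percentile(a[:,0]-np.polyval(c,a[:,1]),[2,98]))
    print('rail',rect(a)); print('bookend',rect(sel(520,645,180,235,55,75)))
    d=sel(480,610,-110,60,15,42);print('disp base',rect(d),np.median(d[:,2]))
    d=sel(480,610,-110,60,50,85);print('disp roll',rect(d),d[:,2].max())
    print('notes',rect(sel(600,715,-275,-160,15,40)))
E
```

```text
25.0
top rail line x= [-1.68048022e-01  6.87855801e+02] yaw 0.16649239732025348 z 26.235996295476298 resid pct [-8.4791441   9.18132253]
rail (array([685.6,  15.8]), array([ 18.9, 355.1]), 9.45)
bookend (array([588.4, 207.9]), array([105.2,  16.8]), 9.23)
disp base (array([545.1, -25. ]), array([ 76.2, 149.5]), 8.61) 32.18212654503952
disp roll (array([544.5, -29.5]), array([ 46.2, 126.9]), 8.69) 78.92169561263563
notes (array([ 671.3, -210.9]), array([100. ,  87.4]), 9.46)
scene rail line x= [-1.69085725e-01  6.93313891e+02] yaw 0.16750142896483608 z 24.346702689434778 resid pct [-10.66480299   8.13545138]
rail (array([689.1,  14.6]), array([ 22. , 354.2]), 9.52)
bookend (array([591.4, 206.5]), array([107.5,  16.8]), 8.55)
disp base (array([554.6, -28. ]), array([ 75.2, 149.7]), 8.13) 30.259639112202933
disp roll (array([553.7, -31.9]), array([ 46.1, 128. ]), 8.75) 75.30031507584624
notes (array([ 671.6, -213.5]), array([96. , 90.1]), 8.04)
```

```bash
python3 - <<'E'
from h import *
P=np.vstack([np.load(n+'0.npz')['P'].reshape(-1,3) for n in ('top','scene')])
a=np.array([254,-598.]);b=np.array([468,-40.]);u=(b-a)/np.linalg.norm(b-a);L=np.linalg.norm(b-a)
q=P[:,:2]-a;s=q@u;t=abs(q@[-u[1],u[0]])
for s0 in range(-100,650,50):
    m=(s>s0)&(s<s0+50)&(t<110)&(P[:,2]>-20);print(s0,m.sum(),np.sort(P[m,2])[-3:].round() if m.sum()>3 else '')
E
```

```text
-100 1141 [346. 348. 348.]
-50 2040 [510. 510. 510.]
0 3956 [510. 510. 510.]
50 2956 [349. 350. 351.]
100 3195 [155. 157. 158.]
150 1446 [7. 7. 7.]
200 1593 [90. 91. 91.]
250 1839 [91. 91. 93.]
300 2290 [91. 91. 91.]
350 1867 [7. 7. 7.]
400 1628 [59. 59. 62.]
450 2287 [79. 79. 81.]
500 2264 [68. 68. 70.]
550 1679 [68. 69. 69.]
600 2564 [1138. 1138. 1138.]
```

Request:
play_rows:
  targets:
    - [0.5,3.2,-3.3,0,1.5]
    - [0.5,6.4,-6.6,0,3]
    - [0.5,9.6,-10,0,4.5]
    - [0.5,12.8,-13.3,0,6]
    - [0.5,16,-16.6,0,7.5]
    - [0.5,19.2,-20,0,9]
    - [0.5,22.4,-23.2,0,10.5]
    - [0.5,25.6,-26.5,0,12]
    - [0.5,28.8,-29.8,0,13.5]
    - [0.5,32,-33.2,0,13.5]

```text
clock: 2.0
eef_pos: [419.5, -165.9, 256.7]
tool_rot: [3.141, -0.001, 0.165]
force: [0.5, -0.5, -1.2]
width: 43.2
gripper_force: 0.0
```

Request:
play_rows:
  targets:
    - [0.5,3,-4,0,0]
    - [0.5,5,-8,0,0]
    - [0.5,7,-11.8,0,0]
    - [0.5,7,-11.8,0,0]
    - [0.5,7,-11.8,0,0]

```text
clock: 2.5
eef_pos: [468.6, -38.7, 256.4]
tool_rot: [3.141, -0.0, 0.169]
force: [0.9, -0.4, -0.2]
width: 42.9
gripper_force: 0.0
```

```bash
cat >> h.py <<'E'
def wr(tag):
    st=ctrl.read_state();im,d=ctrl.get_image('wrist');cv2.imwrite(f'pics/{tag}.png',im[...,::-1]);P=cloud('wrist',d,st)
    print(st['eef_pos'].round(1),st['tool_rot'].round(3),st['force'].round(1),st['clock'])
    return im,d,P
def rep(P,c,hw=(60,90)):
    O=np.array([678.3,5.]);a=.1665;M=np.array([[np.cos(a),np.sin(a)],[-np.sin(a),np.cos(a)]])
    r=(P[...,:2]-O)@M.T;Z=P[...,2]
    f=lambda x0,x1,y0,y1,z0,z1: np.c_[r,Z[...,None].squeeze()] [(r[:,0]>x0)&(r[:,0]<x1)&(r[:,1]>y0)&(r[:,1]<y1)&(Z>z0)&(Z<z1)]
    for nm,q in [('rail',f(-8,35,c[1]-50,c[1]+50,18,40)),('book',f(-125,10,195,235,50,80)),('base',f(c[0]-hw[0],min(c[0]+hw[0],-2),c[1]-hw[1],min(c[1]+hw[1],206),26,40)),('roll',f(c[0]-40,c[0]+40,c[1]-90,c[1]+90,50,82))]:
        if len(q)>30: print(nm,len(q),rect(q),np.percentile(q,[1,50,99],0).round(1).tolist())
E
python3 - <<'E'
from h import *
im,d,P=wr('w1');rep(P.reshape(-1,3)[d.ravel()>0],(-134,-9))
E
```

```text
[468.6 -38.7 256.4] [ 3.141 -0.     0.169] [ 0.9 -0.4 -0.2] 2.5
book 1776 (array([-63.7, 216.2]), array([89. , 17.9]), 0.51) [[-107.3, 207.9, 50.4], [-63.6, 211.5, 63.6], [-22.6, 224.0, 66.2]]
base 4211 (array([-133.8,   -6.6]), array([150.5,  76.5]), 89.31) [[-171.4, -79.5, 27.9], [-122.3, -14.8, 31.6], [-96.3, 66.9, 33.5]]
roll 3660 (array([-132.9,  -10.5]), array([ 45.2, 128.7]), 0.11) [[-155.3, -73.2, 53.3], [-133.8, -2.2, 64.3], [-112.4, 49.1, 75.4]]
```

View pics/w1.png

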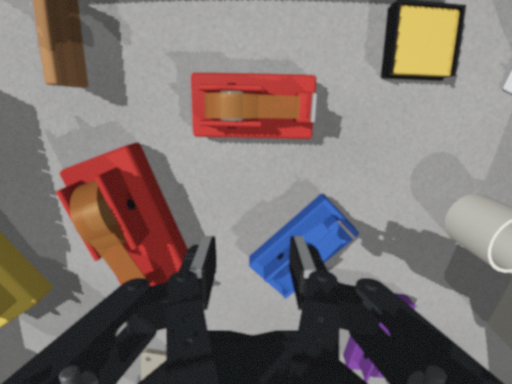

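The dispenser is at wrist pixels (192–316, 72–138), almost parallel to the rail. The blue look-alike lies behind and to the right, and there is room to descend just in front of the dispenser's near face.

Request:
play_rows:
  targets:
    - [0.5,2,0,4,0]
    - [0.5,2,0,8,0]
    - [0.5,2,0,12,0]
    - [0.5,2,0,15,0]
    - [0.5,2,0,18,0]
    - [0.5,2,0,20,0]
    - [0.5,2,0,21,0]
    - [0.5,2,0,21.8,0]
    - [0.5,2,0,21.8,0]

```text
clock: 3.45
eef_pos: [488.0, -37.1, 38.1]
tool_rot: [3.141, 0.0, 0.165]
force: [-0.4, -0.1, 0.2]
width: 42.7
gripper_force: 0.0
```

Request:
play_rows:
  targets:
    - [0.5,0.5,0,0,0]
    - [0.5,0.9,0,0,0]
    - [0.5,1.2,0,0,0]
    - [0.5,1.5,0,0,0]
    - [0.5,1.8,0,0,0]
    - [0.5,2.2,0,0,0]
    - [0.5,2.6,0,0,0]
    - [0.5,3,0,0,0]
    - [0.5,3.5,0,0,0]
    - [0.5,4,0,0,0]

```text
clock: 4.45
eef_pos: [528.2, -29.5, 38.3]
tool_rot: [-3.142, -0.0, 0.166]
force: [-2.2, -1.0, 1.0]
width: 42.8
gripper_force: 1.2
```

Request:
play_rows:
  targets:
    - [0.5,0.5,0,0,0]
    - [0.5,1,0,0,0]
    - [0.5,1.6,0,0,0]
    - [0.5,2.2,0,0,0]
    - [0.5,2.8,0,0,0]
    - [0.5,3.4,0,0,0]
    - [0.5,4,0,0,0]
    - [0.5,4.6,0,0,0]
    - [0.5,5.1,0,0,0]
    - [0.5,5.5,0,0,0]

```text
clock: 5.45
eef_pos: [582.4, -20.4, 38.3]
tool_rot: [3.142, -0.0, 0.166]
force: [-2.8, -0.7, -0.2]
width: 42.4
gripper_force: 1.1
```

Request:
play_rows:
  targets:
    - [0.5,0.2,0,0,0]
    - [0.5,0.4,0,0,0]
    - [0.5,0.6,0,0,0]
    - [0.5,0.8,0,0,0]

```text
clock: 5.85
eef_pos: [589.8, -19.3, 38.3]
tool_rot: [3.142, 0.0, 0.166]
force: [-1.3, 0.4, 0.5]
width: 42.9
gripper_force: 1.0
```

Request:
play_rows:
  targets:
    - [0.5,0.1,0,0,0]
    - [0.5,0.2,0,0,0]
    - [0.5,0.3,0,0,0]

```text
clock: 6.15
eef_pos: [592.6, -18.8, 38.3]
tool_rot: [-3.142, 0.0, 0.166]
force: [-1.7, 0.4, -0.3]
width: 42.8
gripper_force: 1.1
```

Request:
play_rows:
  targets:
    - [0.5,0.1,0,0,0]
    - [0.5,0.2,0,0,0]

```text
clock: 6.35
eef_pos: [594.7, -18.4, 38.3]
tool_rot: [-3.142, 0.0, 0.166]
force: [-2.5, -0.2, 0.8]
width: 42.9
gripper_force: 1.1
```

Request:
play_rows:
  targets:
    - [0.5,0.1,0,0,0]
    - [0.5,0.2,0,0,0]

```text
clock: 6.55
eef_pos: [594.8, -18.4, 38.2]
tool_rot: [-3.141, 0.004, 0.166]
force: [-7.2, -1.4, 6.0]
width: 43.0
gripper_force: 3.7
```

Request:
play_rows:
  targets:
    - [0.5,0.1,0,0,0]
    - [0.5,0.2,0,0,0]

```text
clock: 6.75
eef_pos: [594.9, -18.4, 38.0]
tool_rot: [-3.141, 0.008, 0.166]
force: [-10.4, -2.2, 6.9]
width: 42.6
gripper_force: 5.3
```

The dispenser is against the rail: the force rises and the tool stops advancing. Next I'll go round to its right end and turn the tool 90°.

Request:
play_rows:
  targets:
    - [0.5,-1,0,0,0]
    - [0.5,-3,0,0,0]
    - [0.5,-4,0,0,0]
    - [0.5,-4,0,-4,0]
    - [0.5,-4,0,-9,0]
    - [0.5,-4,0,-12,0]
    - [0.6,-4,0,-12,0]

```text
clock: 7.45
eef_pos: [563.3, -24.4, 163.2]
tool_rot: [3.14, -0.012, 0.166]
force: [0.6, 0.0, -0.2]
width: 34.1
gripper_force: 0.0
```

Request:
play_rows:
  targets:
    - [0.77,-0.5,3,0,-8]
    - [0.77,2,6,0,-16]
    - [0.77,4,9,0,-24]
    - [0.77,6,10,0,-32]
    - [0.77,8,10.9,0,-40]
    - [0.77,8.4,10.9,0,-48]
    - [0.77,8.4,10.9,0,-56]
    - [0.77,8.4,10.9,0,-64]
    - [0.77,8.4,10.9,0,-72]
    - [0.77,8.4,10.9,0,-80]

```text
clock: 8.45
eef_pos: [660.2, -117.8, 157.3]
tool_rot: [3.141, -0.001, 1.568]
force: [-0.2, 0.2, -0.1]
width: 19.9
gripper_force: 0.0
```

Request:
play_rows:
  targets:
    - [0.77,0,0,0,-8]
    - [0.77,0,0,0,-10]
    - [0.77,0,0,0,-10]
    - [0.77,0,0,0,-10]

```text
clock: 8.85
eef_pos: [660.1, -117.9, 157.9]
tool_rot: [-3.142, -0.0, 1.735]
force: [-0.9, 0.4, -0.2]
width: 19.7
gripper_force: 0.0
```

```bash
python3 - <<'E'
from h import *
im,d,P=wr('w2');rep(P.reshape(-1,3)[d.ravel()>0],(-38,-7))
im,d=ctrl.get_image('top');cv2.imwrite('pics/t2.png',cv2.resize(im[80:230,120:340,::-1],None,fx=3,fy=3));rep(cloud('top',d).reshape(-1,3)[d.ravel()>0],(-38,-7))
s=ctrl.read_state();print(s['qpos'].round(2),s['width'])
E
```

```text
[ 660.1 -117.9  157.9] [-3.142 -0.     1.735] [-0.9  0.4 -0.2] 8.85
rail 3667 (array([ 5.5, -7. ]), array([99.9, 26.9]), 89.99) [[-7.7, -55.7, 23.7], [5.2, -3.3, 26.0], [17.9, 42.1, 32.8]]
base 6105 (array([-39. , -17.5]), array([126.3,  74.1]), 89.97) [[-75.1, -80.2, 28.5], [-53.5, -26.1, 31.5], [-2.4, 43.3, 33.8]]
roll 7325 (array([-39. , -18.9]), array([109.9,  46. ]), 89.21) [[-58.8, -72.5, 53.2], [-37.8, -5.5, 64.4], [-16.5, 31.7, 75.4]]
rail 280 (array([ 5.3, -7. ]), array([99.7, 26.5]), 89.91) [[-7.9, -55.6, 22.2], [5.3, -6.9, 27.4], [17.9, 41.8, 36.2]]
book 231 (array([-55.8, 215.1]), array([108.9,  17.1]), 0.28) [[-107.3, 206.9, 52.3], [-55.5, 213.6, 65.1], [-3.5, 223.3, 70.0]]
base 700 (array([-40.3,  -7.3]), array([ 76.6, 149.8]), 0.06) [[-78.2, -81.1, 27.0], [-55.6, -19.2, 32.2], [-2.5, 66.5, 38.2]]
roll 552 (array([-38.9, -11.8]), array([ 46.9, 127.5]), 0.47) [[-62.2, -73.4, 51.5], [-38.9, -0.2, 64.2], [-16.6, 49.0, 77.4]]
[ 0.37  0.79 -0.41  1.54  0.38  0.89 -0.01] 19.744611804302668
```

View pics/w2.png

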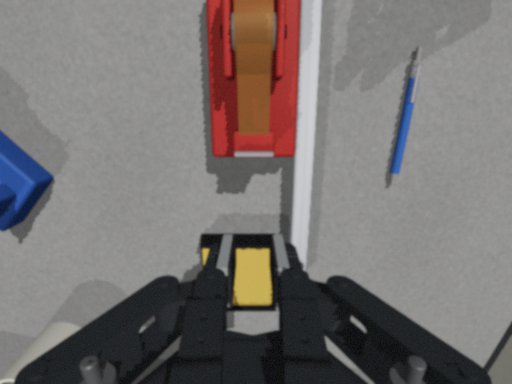

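The wrist view shows the dispenser's long side lying along the rail, with its end at row 155. The notes (row 235 and below) are clear of the descent spot.

Request:
play_rows:
  targets:
    - [0.77,0.5,-0.4,4,0]
    - [0.77,1,-0.4,8,0]
    - [0.77,1,-0.4,10,0]
    - [0.77,1,-0.4,11,0]
    - [0.77,1,-0.4,11.8,0]
    - [0.77,1,-0.4,11.8,0]
    - [0.77,1.4,-0.4,11.8,0]
    - [0.77,1.8,-0.4,11.8,0]
    - [0.77,2.2,-0.4,11.8,0]
    - [0.77,2.6,-0.4,11.8,0]

```text
clock: 9.95
eef_pos: [652.3, -93.0, 41.1]
tool_rot: [3.14, 0.001, 1.737]
force: [0.7, -3.3, 2.8]
width: 19.4
gripper_force: 1.6
```

Request:
play_rows:
  targets:
    - [0.77,0.3,0,0,0]
    - [0.77,0.6,0,0,0]
    - [0.77,1,0,0,0]
    - [0.77,1.5,0,0,0]
    - [0.77,2,0,0,0]
    - [0.77,2.5,0,0,0]
    - [0.77,3,0,0,0]
    - [0.77,3.5,0,0,0]
    - [0.77,4,0,0,0]
    - [0.77,4.5,0,0,0]

```text
clock: 10.95
eef_pos: [644.2, -48.2, 40.3]
tool_rot: [-3.142, -0.0, 1.737]
force: [-0.0, -2.4, 2.3]
width: 19.5
gripper_force: 1.5
```

Request:
play_rows:
  targets:
    - [0.77,0.5,0,0,0]
    - [0.77,1,0,0,0]
    - [0.77,1.5,0,0,0]
    - [0.77,2,0,0,0]
    - [0.77,2.5,0,0,0]
    - [0.77,3,0,0,0]
    - [0.77,3.5,0,0,0]
    - [0.77,4,0,0,0]
    - [0.77,4.5,0,0,0]
    - [0.77,5,0,0,0]

```text
clock: 11.95
eef_pos: [636.0, 1.1, 40.3]
tool_rot: [-3.141, -0.0, 1.737]
force: [0.8, -2.6, 1.1]
width: 19.7
gripper_force: 1.4
```

Request:
play_rows:
  targets:
    - [0.77,0.5,0,0,0]
    - [0.77,1,0,0,0]
    - [0.77,1.5,0,0,0]
    - [0.77,2,0,0,0]
    - [0.77,2.4,0,0,0]
    - [0.77,2.7,0,0,0]
    - [0.77,3,0,0,0]

```text
clock: 12.65
eef_pos: [631.0, 30.5, 40.3]
tool_rot: [-3.142, 0.0, 1.737]
force: [-0.0, -2.6, 1.5]
width: 19.8
gripper_force: 1.4
```

```bash
python3 - <<'E'
from h import *
im,d,P=wr('w3')
im,d=ctrl.get_image('top');cv2.imwrite('pics/t3.png',cv2.resize(im[80:230,120:340,::-1],None,fx=3,fy=3));rep(cloud('top',d).reshape(-1,3)[d.ravel()>0],(-38,120))
E
```

```text
[631.   30.5  40.3] [-3.142  0.     1.737] [-0.  -2.6  1.5] 12.65
rail 188 (array([  5.2, 134.3]), array([26. , 70.8]), 0.35) [[-7.8, 101.5, 21.5], [4.9, 135.9, 27.6], [18.1, 168.5, 35.3]]
book 230 (array([-55.7, 215. ]), array([109.2,  16.6]), 0.08) [[-107.3, 206.8, 52.8], [-55.5, 213.5, 64.9], [-3.6, 223.0, 70.0]]
base 478 (array([-40.7, 134.7]), array([119.6,  76.8]), 89.58) [[-78.5, 78.8, 27.1], [-59.9, 136.2, 32.3], [-2.6, 193.4, 37.9]]
roll 463 (array([-39.2, 146. ]), array([ 73.7, 127.3]), 0.53) [[-70.2, 86.4, 51.6], [-40.0, 139.3, 65.7], [-10.7, 209.2, 77.5]]
```

View pics/w3.png

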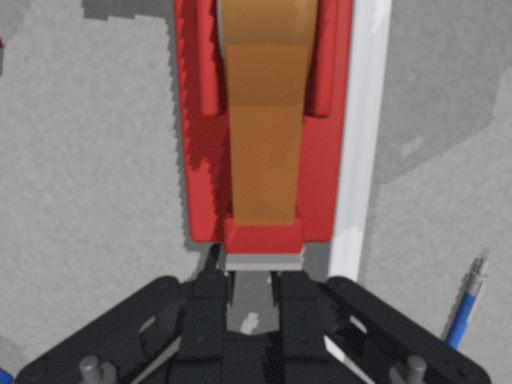

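The dispenser has stayed along the rail (right edge beside the rail, columns 335–350), and about 13 mm remains to the bookend.

Request:
play_rows:
  targets:
    - [0.77,0.3,0,0,0]
    - [0.77,0.6,0,0,0]
    - [0.77,0.8,0,0,0]
    - [0.77,1,0,0,0]
    - [0.77,1.1,0,0,0]

```text
clock: 13.25
eef_pos: [629.2, 41.5, 40.2]
tool_rot: [-3.141, -0.0, 1.737]
force: [0.6, -3.0, -0.3]
width: 19.7
gripper_force: 1.1
```

Request:
play_rows:
  targets:
    - [0.77,0.1,0,0,0]
    - [0.77,0.2,0,0,0]
    - [0.77,0.3,0,0,0]

```text
clock: 13.55
eef_pos: [628.7, 44.1, 40.3]
tool_rot: [-3.141, 0.0, 1.737]
force: [0.6, -4.5, -0.7]
width: 19.7
gripper_force: 3.0
```

Request:
play_rows:
  targets:
    - [0.77,0.1,0,0,0]
    - [0.77,0.2,0,0,0]

```text
clock: 13.75
eef_pos: [628.7, 44.1, 40.3]
tool_rot: [-3.141, 0.002, 1.736]
force: [1.3, -6.5, -0.9]
width: 19.5
gripper_force: 3.4
```

Request:
play_rows:
  targets:
    - [0.77,0.1,0,0,0]
    - [0.77,0.1,0,0,0]
    - [0.77,-1,0,0,0]
    - [0.77,-3,0,0,0]
    - [0.77,-4,0,0,0]
    - [0.77,-4,0,-4,0]
    - [0.77,-4,0,-8,0]
    - [0.77,-4,0,-12,0]
    - [0.77,-4,0,-12,0]

```text
clock: 14.65
eef_pos: [638.8, 8.1, 166.3]
tool_rot: [3.13, -0.001, 1.737]
force: [1.0, 0.4, -0.1]
width: 19.8
gripper_force: 0.0
```

Request:
play_rows:
  targets:
    - [0.5,3,-2,0,8]
    - [0.5,6,-5,0,16]
    - [0.5,9,-7.2,0,24]
    - [0.5,11.9,-7.2,0,32]
    - [0.5,11.9,-7.2,0,40]
    - [0.5,11.9,-7.2,0,48]
    - [0.5,11.9,-7.2,0,56]
    - [0.5,11.9,-7.2,0,64]
    - [0.5,11.9,-7.2,0,72]
    - [0.5,11.9,-7.2,0,80]

```text
clock: 15.65
eef_pos: [543.9, 112.7, 159.8]
tool_rot: [-3.141, 0.0, 0.335]
force: [0.3, -1.1, -0.3]
width: 42.6
gripper_force: 0.0
```

Request:
play_rows:
  targets:
    - [0.5,0,0,0,8]
    - [0.5,0,0,0,10]
    - [0.5,0,0,0,10]
    - [0.5,0,0,0,10]

```text
clock: 16.05
eef_pos: [544.3, 112.3, 160.1]
tool_rot: [-3.141, 0.0, 0.169]
force: [0.4, 0.1, 0.1]
width: 42.8
gripper_force: 0.0
```

```bash
python3 - <<'E'
from h import *
im,d,P=wr('w4');rep(P.reshape(-1,3)[d.ravel()>0],(-38,130))
im,d=ctrl.get_image('top');rep(cloud('top',d).reshape(-1,3)[d.ravel()>0],(-38,130))
E
```

```text
[544.3 112.3 160.1] [-3.141  0.     0.169] [0.4 0.1 0.1] 16.05
rail 3761 (array([  5.1, 130. ]), array([26. , 99.9]), 0.21) [[-7.7, 81.0, 23.6], [5.6, 129.9, 26.0], [17.8, 178.9, 32.7]]
book 3369 (array([-54.2, 216.1]), array([ 16.8, 104.6]), 89.64) [[-104.9, 208.3, 50.6], [-49.6, 213.8, 64.2], [-3.0, 223.9, 66.0]]
base 6924 (array([-38.9, 132.3]), array([ 73.9, 147.4]), 0.06) [[-74.8, 61.5, 29.6], [-23.7, 121.4, 31.6], [-2.2, 205.2, 33.7]]
roll 9609 (array([-39.9, 142.7]), array([ 76.1, 154.5]), 0.05) [[-73.9, 67.6, 51.9], [-37.4, 151.4, 64.2], [-5.5, 219.4, 75.1]]
rail 149 (array([  5.1, 107.5]), array([54.5, 25.9]), 89.92) [[-7.8, 80.5, 22.7], [6.1, 106.5, 27.6], [17.8, 133.0, 36.0]]
base 374 (array([-40.5,  94.3]), array([77.2, 73.1]), 0.92) [[-77.9, 58.3, 27.1], [-49.7, 89.9, 32.4], [-2.6, 127.5, 37.2]]
roll 206 (array([-37. ,  95.9]), array([63.7, 33.4]), 85.99) [[-54.8, 65.2, 53.3], [-37.9, 92.1, 61.1], [-19.8, 125.9, 67.6]]
```

View pics/w4.png

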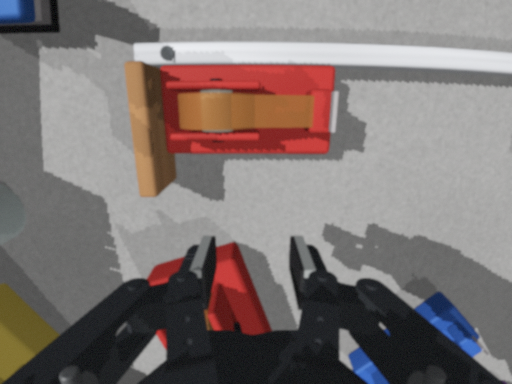

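The dispenser sits in the corner, between the rail (row 65) and the bookend (column 165). I'll give it one light seating nudge on the long side.

Request:
play_rows:
  targets:
    - [0.5,0,0,4,0]
    - [0.5,0,0,8,0]
    - [0.5,0,0,10,0]
    - [0.5,0,0,11.5,0]
    - [0.5,0,0,12,0]
    - [0.5,1,0,12,0]
    - [0.5,1.8,0,12,0]
    - [0.5,2.3,0,12,0]
    - [0.5,2.6,0,12,0]
    - [0.5,2.7,0,12,0]

```text
clock: 17.15
eef_pos: [571.5, 116.7, 40.9]
tool_rot: [-3.142, -0.001, 0.166]
force: [0.3, -0.4, 0.7]
width: 42.3
gripper_force: 0.3
```

Request:
play_rows:
  targets:
    - [0.5,0.1,0,0,0]
    - [0.5,0.2,0,0,0]
    - [0.5,0.3,0,0,0]

```text
clock: 17.45
eef_pos: [572.2, 116.7, 40.1]
tool_rot: [3.142, 0.004, 0.166]
force: [-6.3, -1.5, 4.3]
width: 42.7
gripper_force: 2.9
```

Request:
play_rows:
  targets:
    - [0.5,0.1,0,0,0]
    - [0.5,0.15,0,0,0]

```text
clock: 17.65
eef_pos: [572.2, 116.7, 39.9]
tool_rot: [3.141, 0.007, 0.166]
force: [-7.9, -0.9, 5.3]
width: 42.9
gripper_force: 4.0
```

Request:
play_rows:
  targets:
    - [0.5,-1,0,0,0]
    - [0.5,-2.5,0,0,0]
    - [0.5,-3.5,0,0,0]
    - [0.5,-3.5,0,-4,0]
    - [0.5,-3.5,0,-8,0]
    - [0.5,-3.5,0,-12,0]
    - [0.5,-3.5,0,-14,0]
    - [0.5,-3.5,0,-14,0]

```text
clock: 18.45
eef_pos: [543.4, 112.0, 183.7]
tool_rot: [-3.141, -0.008, 0.166]
force: [0.5, 0.4, -1.1]
width: 42.8
gripper_force: 0.0
```

```bash
python3 - <<'E'
from h import *
im,d,P=wr('w5');rep(P.reshape(-1,3)[d.ravel()>0],(-38,130))
cv2.imwrite('pics/w5c.png',cv2.resize(im[40:200,100:360,::-1],None,fx=3,fy=3))
E
```

```text
[543.4 112.  183.7] [-3.141 -0.008  0.166] [ 0.5  0.4 -1.1] 18.45
rail 3129 (array([  5.4, 129.9]), array([26.7, 99.9]), 0.05) [[-7.8, 81.0, 23.4], [5.8, 130.4, 26.0], [18.4, 178.9, 32.8]]
book 2678 (array([-54. , 216.3]), array([ 17.2, 104.2]), 89.65) [[-104.6, 208.3, 50.6], [-50.2, 214.0, 64.2], [-3.5, 224.0, 66.1]]
base 5765 (array([-38.6, 132.3]), array([147.4,  73.2]), 90.0) [[-74.3, 61.2, 29.5], [-30.8, 121.2, 31.6], [-2.5, 205.3, 33.6]]
roll 7753 (array([-39.9, 142.9]), array([ 76.1, 154.3]), 0.0) [[-74.2, 67.7, 51.9], [-37.4, 151.2, 64.2], [-5.9, 219.2, 75.1]]
```

View pics/w5c.png

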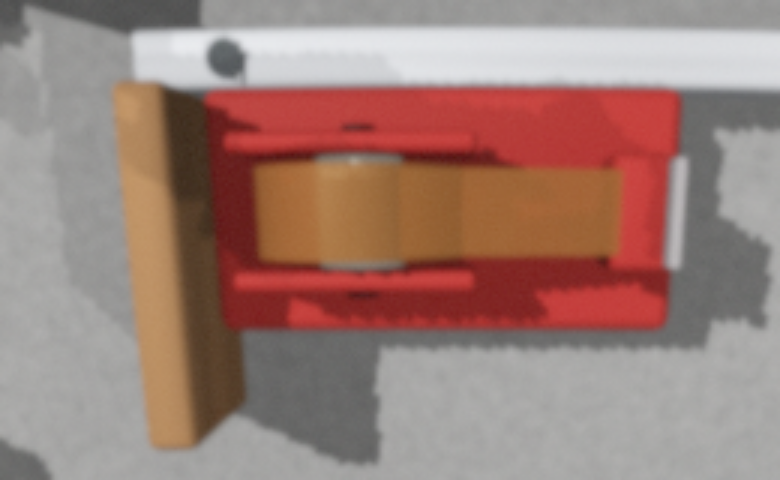

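The close-up shows the dispenser flush with the rail (row 90) and up against the bookend (column 205–225), with the arm clear.

```bash
python3 -c "
from cell import ctrl
print(ctrl.finish_job())"
```

```text
the job is handed in; nothing more can be done
None
```

The red tape dispenser is in the corner, its long side flush against the rail and its end against the bookend; the job was handed in at about 18.5 s with the arm clear and nothing else touched.

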